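# Feed a gear into the parts washer through its sprung flap

## Robot

A 6-joint arm with a two-finger parallel gripper is mounted at the origin on the work surface. World frame = base frame: x ahead of the robot, y to its left, z up, the work surface at z = 0. Lengths are in m, angles in rad, forces in N, time in s.
With the tool pointing down it reaches from about 0.375 to 0.975 m from the base axis. Payload 3.8 kg.
Tool frame: the origin (TCP) lies at the very end of the fingers, on their centre line; the grasp point (between the pads) lies 19 mm behind it; z points along the fingers, y is the line along which they close (so a half turn about z gives the same grasp; the last joint's range is limited). The gripper opens to 85 mm and grips with 20 to 120 N. Pads are 22 mm wide; open, the fingers measure 114 mm over their backs; the gripper's body (76 mm by 85 mm) begins 54 mm behind the grasp point. The pads swing forward as they close: fully open they stand 13 mm farther back than shut.
Start: joints at [-1.325, 0.264, 1.604, -0, 1.274, -0.037], TCP at [0.188, -0.648, 0.231] pointing down, gripper open.
Joint ranges: [-2.63, 2.63], [-0.94, 2.18], [0.31, 2.57], [-1.31, 4.45], [0, 2.66], [-2.55, 2.55]. Speed limits (rad/s): [2.57, 2.57, 3.14, 3.14, 3.14, 3.14].

## Interface

Orientations are given as a rotation vector (axis times angle).
In Python, from workcell import monitor, viewer, job gives the robot as it stands. The module is installed in compiled form; this text tells all that it offers.
- The arm moves only by the tool step_arm, never from a script. Its argument "series" is one flat list of numbers, 4 for each row, row after row: the shift along the tool's x, y, z in m, then the turn about the tool's z in rad. A call has 1 to 8 rows; each row is the pose to reach, as a shift and turn from the pose commanded when the call began, along the tool's axes at that moment; what a row does not reach only later rows make up. A row lasts 1/8 s, in which the tool goes at most 62.5 mm and 10.7 degrees, less where a joint would pass 70% of its speed; a pose out of reach is approached as far as the arm can. A call with a gripper value outside its range is refused whole. "gripper" is the opening, from 0 (shut) to 1 (fully open), set as the call begins (left out, the last holds). The fingers move at their own pace and stop on an object; "newtons" is the grip in N (left out, the last holds). Time passes only in rows, so rows that repeat a pose let the fingers close. It gives the time, the measured TCP pose, the force, the opening and the grip force at its end, in the units of the state.
- monitor.read_state(): the state, without advancing time (a new reading comes with each control period).
- viewer.read_camera(name): name is "scene" or "top"; returns a dict with "image" (420x560x3 uint8, red, green, blue), "intrinsics" (3x3 intrinsics, pixels), "T" (4x4, takes a point from camera to world coordinates). Camera axes: x right, y up, looking along -z (the intrinsics and any distortion apply to the point x, -y, -z); pixel columns grow to the right and rows downward; lengths in m; the calibration is good to about 2 mm. A picture is of the moment at which its call begins. There is no depth.
- job.finish_job(): hands the job in; it is judged then, once.
Trained networks look in a picture, given as the dict that the camera call returned (one of the last four; its "shot" number tells which), for a name from the list of things; names that differ only in an ending like _2 or _b are one class to them, and where a whole thing is asked for, a point or a joint stands for the part that bears it (a point fixed in the world has none). Each returns a list of dicts, best first, with "score" (0 to 1); they miss things now and then, are a little off and sometimes report something else, mostly with a low value. They report only what shows in the picture. A call takes as long as a camera call. They do not tell look-alikes from the thing itself.
- viewer.boxes_of(picture, label): "extent" ([centre column, centre row, width, height] in pixels, round what is visible of it).
- viewer.spot_point(picture, label): "point" ([column, row] in pixels: a listed point, or the origin of a listed thing).
The state is a dict: "time": time; "q": joint angles; "joint_vel": joint speeds; "joint_torque": joint torques, N m; "tool_pos": TCP position; "tcp_rot": TCP orientation; "wrist_force": force on the tool from outside, world axes, zero at the start; "torque": the same for the moment, N m; "width": opening from 0.0 (shut) to 1.0 (fully open); "grip_force": force on a finger pad.
Only numpy, scipy, OpenCV 4.12 (cv2) and the standard library are available. Lean on these libraries where they do the work, as an engineer would, in place of code of your own. Each camera call takes 0.05 s, during which the arm holds its last target. There are 200 camera calls.

## Task

Load the gear that lies in the parts washer's feed tray for its wash: with the red push stick, and keeping your gripper off the gear and the washer, push it through the sprung one-way flap and on until you feel it come up firmly, but not hard, against the rubber buffer of the end stop inside. Then draw the stick back out smoothly so that the gear stays against the buffer and the flap shuts behind it, and stand the stick upright on the bench again, clear of the tray. Leave everything else as it lies.

Things in the scene. Friction and masses are not known exactly. Their poses are not given: they have to be found in the camera images.
- tray (a point): Parts washer, bolted down, elsewhere and turned each time: point on the centre line of its feed lane, on the lane floor (20 mm above the bench), in the plane of the cabinet front. x: feed direction, into the cabinet; z up. The level steel floor runs from x = -190 mm (tray's open end, clear above and behind) to 270 mm, between guide strips 84 mm apart and 16 mm high, a bit flared at the open end.
- opening (a point): Centre of the opening in the washer's blue front (front 320 mm wide, 190 mm high): 84 mm wide, from the lane floor up 72 mm, in the same plane and with the same axes as the tray point. The cabinet behind is closed all round, with a clear pane in its roof, so the push stick goes in, not a gripper.
- lane_back (a point): Rear end of the lane inside the cabinet, on its floor, 270 mm in from the tray point, same axes. In front of it an end stop is clamped across the lane, with a rubber buffer whose free face stands 130 to 185 mm in from the tray point, different each time and not measured: feel for it. The buffer gives 4 N per mm; load it by at least 2 N, never beyond 15 N. Ease off slowly: the gear stays.
- flap (a joint): Yellow one-way flap of slick nylon, 78 x 60 mm, on a sprung hinge across the top of the opening, 66 mm above the lane floor, 8 mm outside the front. Angle in rad: 0 = shut, 1.35 = swung right in; it cannot swing out. Its lip rides over the gear and the stick's flat top (about 1 rad) and drops shut once 60 mm inside is clear. Opening it takes 2 to 5 N; pushing on, all drag together is 3 to 10 N.
- gear_center (a point): Centre of the gear to be washed: dark steel, 70 mm across, 28 mm thick, about 0.5 kg, lying flat in the feed tray outside the flap; the point is half-way up (14 mm above the lane floor). z is its axis.
- stick_handle (a point): Push stick, 0.2 kg, standing on the bench: pale wooden bar, 28 mm high, 24 wide, red cross-blade at the front, upright red handle at the rear. Point in the handle, 58 mm above the stick's flat underside. x: along the bar to the blade, whose front face is 220 mm ahead; z up. Handle 24 mm (x) by 36 mm (y), from 28 to 82 mm above the underside. The bar reaches 18 mm behind this point.
- stick_blade (a point): Middle of the front face of the push stick's red blade (60 mm wide, 16 mm long, 28 mm high, flush with the bar's top), 14 mm above the stick's underside; same axes as the handle's.
- small_gear_center (a point): Smaller dark gear, 48 mm across, 22 mm thick, lying on the bench: not part of the job, leave it alone. Point at its centre.
- synchro: Brass synchro ring, 60 mm across, 12 mm thick, lying on the bench: leave it alone. Origin at the centre of its underside.
- fork: Dark steel selector fork, 105 mm long, 35 mm high, on the bench: leave it alone. Origin under its boss.
Not all that is in view belongs to the job. Leave any orange or yellow look-alike of the part that bears gear_center alone.

How it is judged:
By the outcome, as a careful person would: the job done as asked, in the order asked, and still so for the second after the job is handed in, with the robot touching nothing.
It also fails if it takes over 54 s, if anything falls off the work surface, if the arm or the gripper's body presses on something with over 40 N, if the wrist force passes 120 N, or if a joint passes its speed limit or range.

## Working session

There is one attempt and no reset: what is moved stays moved. The work goes in short steps, Python scripts to look and compute and a tool call to move; the robot and the scene stay as the last step left them, time stands still between calls to the robot, and variables do not carry over. Pictures are saved under pics/ and viewed, at most 10 in all, crops included, and the job is handed in when it is done.

Besides the shell and the picture viewer there is one more tool, called after "Emit:" as name(argument=value, ...), one argument or row to a line, values as JSON. step_arm: Moves the arm, as the interface text tells. Its arguments: {"type":"object","properties":{"series":{"type":"array"},"gripper":{"type":"number"},"newtons":{"type":"number"}},"required":["series"]}

```bash
mkdir -p pics
cat > h.py <<'E'
import numpy as np, cv2
from workcell import monitor, viewer, job
def ray(p,uv):
    K=np.array(p["intrinsics"]);T=np.array(p["T"])
    d=np.linalg.inv(K)@np.array([uv[0],uv[1],1.]); d=np.array([d[0],-d[1],-d[2]])
    d=T[:3,:3]@d; return T[:3,3],d/np.linalg.norm(d)
def atz(p,uv,z):
    o,d=ray(p,uv); return o+d*(z-o[2])/d[2]
def tri(ps,uvs):
    A=np.zeros((3,3));b=np.zeros(3);R=[ray(p,u) for p,u in zip(ps,uvs)]
    for o,d in R:
        M=np.eye(3)-np.outer(d,d);A+=M;b+=M@o
    x=np.linalg.solve(A,b); return x,max(np.linalg.norm((np.eye(3)-np.outer(d,d))@(x-o)) for o,d in R)
def proj(p,X):
    T=np.linalg.inv(np.array(p["T"]));c=T[:3,:3]@np.array(X)+T[:3,3]
    v=np.array(p["intrinsics"])@np.array([c[0],-c[1],-c[2]]);return v[:2]/v[2]
def save(p,n): cv2.imwrite("pics/"+n,cv2.cvtColor(np.array(p["image"]),cv2.COLOR_RGB2BGR))
E
python3 - <<'E'
from h import *
np.set_printoptions(precision=4,suppress=True)
a=viewer.read_camera("scene");b=viewer.read_camera("top")
save(a,"scene0.png");save(b,"top0.png")
print({k:a[k] for k in a if k!="image"},{k:b[k] for k in b if k!="image"})
for n in "tray opening lane_back gear_center stick_handle stick_blade small_gear_center synchro fork".split():
    A=viewer.spot_point(a,n)[:3];B=viewer.spot_point(b,n)[:3]
    print(n,[(x["point"],round(x["score"],2)) for x in A],[(x["point"],round(x["score"],2)) for x in B])
    if A and B: print("   ",*tri([a,b],[A[0]["point"],B[0]["point"]]))
s=monitor.read_state();print(s)
E
```

```text
{'intrinsics': array([[387.9078,   0.    , 275.2984],
       [  0.    , 387.9078, 214.7704],
       [  0.    ,   0.    ,   1.    ]]), 'T': array([[ 0.8666, -0.283 ,  0.4111,  1.0397],
       [ 0.499 ,  0.4902, -0.7146, -0.6941],
       [ 0.0007,  0.8244,  0.566 ,  0.695 ],
       [ 0.    ,  0.    ,  0.    ,  1.    ]]), 'shot': 1} {'intrinsics': array([[545.4088,   0.    , 280.2788],
       [  0.    , 545.4088, 220.7569],
       [  0.    ,   0.    ,   1.    ]]), 'T': array([[ 0.0005,  0.9943, -0.1065,  0.4317],
       [-1.    ,  0.0015,  0.0094,  0.0737],
       [ 0.0095,  0.1065,  0.9943,  1.5608],
       [ 0.    ,  0.    ,  0.    ,  1.    ]]), 'shot': 2}
tray [([263.8, 202.2], 0.96)] [([226.5, 265.8], 0.9)]
    [0.4715 0.2128 0.0102] 0.00273007704858051
opening [([263.4, 188.6], 0.71)] [([223.8, 263.2], 0.71)]
    [0.4744 0.2136 0.0627] 0.0007100200531465828
lane_back [] []
gear_center [([248.0, 257.6], 0.93), ([280.4, 232.8], 0.82), ([252.2, 206.3], 0.67)] [([252.9, 263.0], 0.98), ([266.5, 218.3], 0.82), ([316.7, 225.4], 0.75)]
    [ 0.4716  0.1355 -0.1673] 0.013607785673949732
sti
[... 239 characters left out ...]
 [([317.7, 184.7], 0.68)]
    [ 0.7006 -0.0507  0.0058] 0.0030059149043136623
synchro [([261.9, 306.3], 0.87)] [([355.9, 187.8], 0.54)]
    [ 0.6961 -0.1606 -0.0028] 0.0003667363709216216
fork [] [([393.3, 174.1], 0.52)]
{'time': 1.0, 'q': array([-1.3249,  0.2639,  1.604 ,  0.    ,  1.2737, -0.0369]), 'joint_vel': array([-0.0014, -0.0005, -0.0014,  0.001 ,  0.001 , -0.0003]), 'joint_torque': array([  0.0012, -51.5071, -36.7739,  -0.    ,   0.0006,  -0.    ]), 'tool_pos': array([ 0.1884, -0.6482,  0.2313]), 'tcp_rot': array([-3.1102, -0.4427, -0.    ]), 'wrist_force': array([0.6567, 0.623 , 0.1843]), 'torque': array([ 0.0477, -0.0044,  0.0109]), 'grip_force': 0.0, 'width': 1.0033994669592714}
```

View pics/scene0.png

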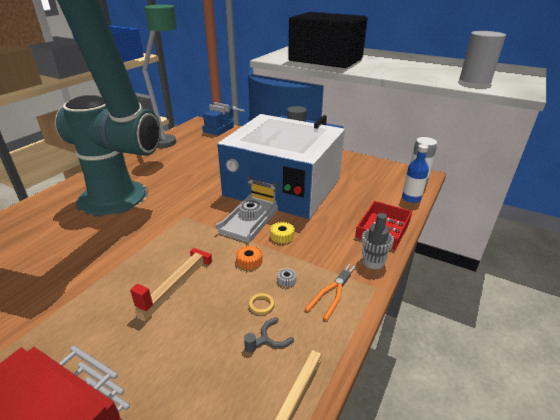

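View pics/top0.png

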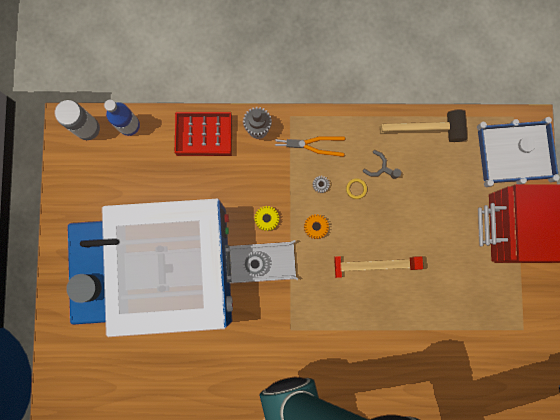

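The scene view shows the stick (handle ~141,298, blade ~203,256) with its blade towards the tray, and the steel gear in the tray at (251,209). The orange and yellow gears are look-alikes. In the top view the gear is at (256,264), the blade at (339,267) and the handle at (418,263).

Run:
```python
from h import *
np.set_printoptions(precision=4,suppress=True)
a=viewer.read_camera("scene");b=viewer.read_camera("top")
def reds(p,roi):
    h=cv2.cvtColor(np.array(p["image"]),cv2.COLOR_RGB2HSV)
    m=(((h[...,0]<6)|(h[...,0]>173))&(h[...,1]>170)&(h[...,2]>60)).astype(np.uint8)
    k=np.zeros_like(m);x0,y0,x1,y1=roi;k[y0:y1,x0:x1]=1;m*=k
    n,l,s,c=cv2.connectedComponentsWithStats(m)
    for i in range(1,n):
        if s[i,4]>20:
            pts=np.argwhere(l==i)[:,::-1].astype(np.float32); print(s[i],c[i],cv2.minAreaRect(pts),cv2.boxPoints(cv2.minAreaRect(pts)).tolist())
reds(b,(325,245,440,285));print();reds(a,(120,240,220,320))
im=cv2.cvtColor(b["image"],cv2.COLOR_RGB2BGR)[225:305,210:310]
cv2.imwrite("pics/topc.png",cv2.resize(im,None,fx=7,fy=7,interpolation=cv2.INTER_CUBIC))
im=cv2.cvtColor(a["image"],cv2.COLOR_RGB2BGR)[165:245,205:305]
cv2.imwrite("pics/scenec.png",cv2.resize(im,None,fx=7,fy=7,interpolation=cv2.INTER_CUBIC))
```

```text
[335 257   7  21 119] [337.5714 266.8151] ((338.0, 267.0), (20.0, 6.0), 90.0) [[335.0, 257.0], [341.0, 257.0], [341.0, 277.0], [335.0, 277.0]]
[410 257  13  13 146] [416.1918 262.9452] ((416.0, 263.0), (12.0, 12.0), 90.0) [[410.0, 257.0], [422.0, 257.0], [422.0, 269.0], [410.0, 269.0]]

[190 248  22  17 147] [202.1293 255.034 ] ((200.50003051757812, 255.00003051757812), (23.25510597229004, 10.28591251373291), 26.56505012512207) [[187.80003356933594, 254.40003967285156], [192.40003967285156, 245.2000274658203], [213.2000274658203, 255.6000213623047], [208.6000213623047, 264.800048828125]]
[131 284  22  27 397] [141.2317 296.8715] ((141.50001525878906, 297.0), (27.51181411743164, 17.39252471923828), 71.56504821777344) [[128.90000915527344, 286.70001220703125], [145.40000915527344, 281.20001220703125], [154.1000213623047, 307.29998779296875], [137.6000213623047, 312.79998779296875]]
```

View pics/topc.png

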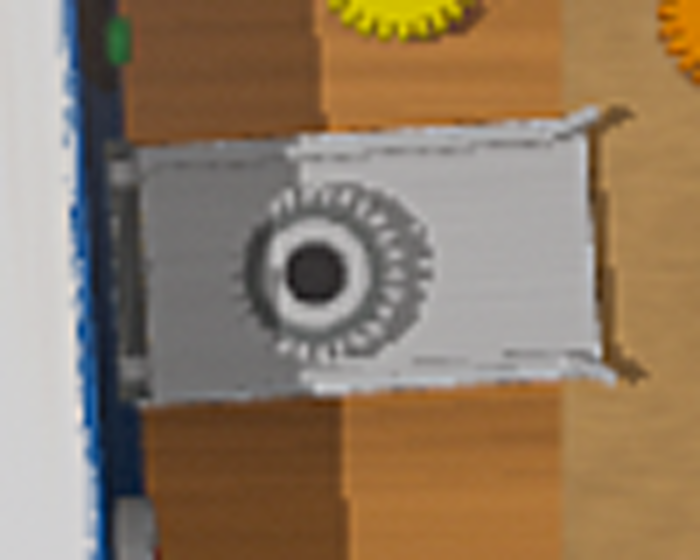

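View pics/scenec.png

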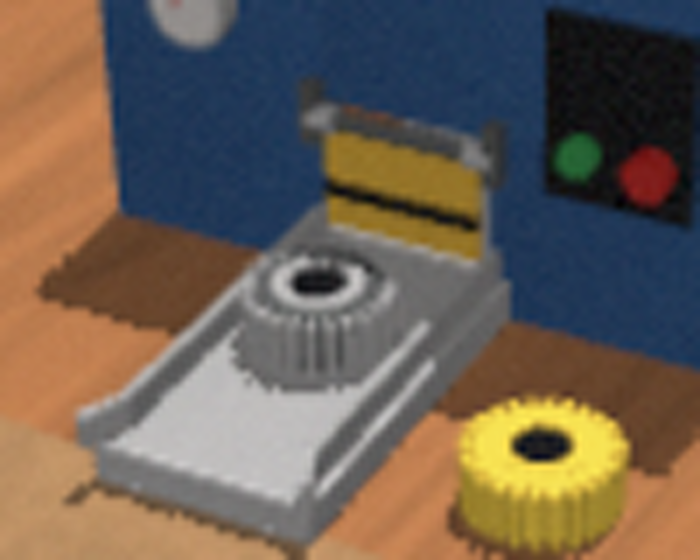

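The top crop shows the lane between strips (outer edges ~(140,148)-(555,128) and (150,405)-(600,378)), its open end at ~x=592 and the gear hub at (316,272). The scene crop shows the shut flap with lower corners at (325,222) and (478,260), and the lane's front edge from (98,455) to (305,505).

Run:
```python
from h import *
from scipy.optimize import least_squares
np.set_printoptions(precision=4,suppress=True)
a=viewer.read_camera("scene");b=viewer.read_camera("top")
S=lambda U,V:np.array([(U+.5)/7-.5+205,(V+.5)/7-.5+165]);Tp=lambda U,V:np.array([(U+.5)/7-.5+210,(V+.5)/7-.5+225])
def W(p,l):
    c,s=np.cos(p[2]),np.sin(p[2]);return np.array([p[0]+c*l[0]-s*l[1],p[1]+s*l[0]+c*l[1],.02+l[2]])
def pl(p,cam,l1,l2,q):  # signed distance pixel to projected line
    A=proj(cam,W(p,l1));B=proj(cam,W(p,l2));d=(B-A)/np.linalg.norm(B-A);r=q-A;return d[0]*r[1]-d[1]*r[0]
def f(p):
    w,s=p[3],p[4];r=[]
    for y,q in((.039,S(325,222)),(-.039,S(478,260))): r+=list(proj(a,W(p,(-.008,y,.006)))-q)
    for y,q in((w,S(98,455)),(-w,S(305,505))): r+=list(proj(a,W(p,(-.19,y,0)))-q)
    for q in(Tp(140,148),Tp(555,128)): r.append(pl(p,b,(-.18,-s,.016),(0,-s,.016),q))
    for q in(Tp(150,405),Tp(600,378)): r.append(pl(p,b,(-.18,s,.016),(0,s,.016),q))
    for q in(Tp(587,140),Tp(599,355)): r.append(pl(p,b,(-.19,-.04,0),(-.19,.04,0),q))
    r+=list((proj(b,W(p,(0,0,0)))-[226.5,265.8])*.3)+list((proj(a,W(p,(0,0,0)))-[263.8,202.2])*.3)
    return np.array(r)
o=least_squares(f,[.4715,.213,1.57,.045,.047],loss="soft_l1");p=o.x
print("tray",p,np.degrees(p[2]));print(f(p))
g=tri([a,b],[S(320,283),Tp(316,272)]);print("gear hub top",g)
c,s=np.cos(p[2]),np.sin(p[2])
loc=lambda X:((X[0]-p[0])*c+(X[1]-p[1])*s,-(X[0]-p[0])*s+(X[1]-p[1])*c)
print("gear local",loc(g[0]),loc(atz(b,Tp(316,272),.046)))
print("handle top",atz(b,(415.8,263),.082),"blade top",atz(b,(337.7,266.9),.028))
print("handle mid scene net",atz(a,(141.8,297.8),.058), "blade scene",atz(a,(205.6,254),.014),"blade tri",tri([a,b],[(202,252.5),(337.7,266.9)]))
print("handle top tri",tri([a,b],[(138.5,287.5),(415.8,263)]))
```

```text
tray [0.4726 0.2101 1.6409 0.0492 0.0508] 94.01573218739152
[ 0.0203  0.7736 -0.4057  1.0033 -0.5303 -2.1171 -0.7935 -0.2652  0.1347
 -1.0932 -0.0333 -0.6801 -0.6104 -0.1086  0.0316 -0.3894 -0.3027 -0.5891]
gear hub top (array([0.4757, 0.1306, 0.0472]), np.float64(0.0010163317237482437))
gear local (np.float64(-0.07950202455368498), np.float64(0.0024524484419844667)) (np.float64(-0.07999951741241332), np.float64(0.003278402386380344))
handle top [ 0.4754 -0.3078  0.082 ] blade top [ 0.4659 -0.1019  0.028 ]
handle mid scene net [ 0.4833 -0.3185  0.058 ] blade scene [ 0.4755 -0.0908  0.014 ] blade tri (array([ 0.4683, -0.1005,  0.023 ]), np.float64(0.002973308966106092))
handle top tri (array([ 0.474 , -0.3105,  0.0784]), np.float64(0.002351776381169568))
```

Emit:
step_arm(
  series=[0.033,-0.022,0,0.02,0.081,-0.053,0,0.05,0.133,-0.087,0,0.09,0.184,-0.12,0,0.12,0.236,-0.154,0.01,0.16,0.288,-0.188,0.03,0.19,0.336,-0.219,0.06,0.22,0.369,-0.241,0.08,0.243],
  gripper=1,
  newtons=60,
)

```text
time: 2.2
tool_pos: [0.4766, -0.3118, 0.1506]
tcp_rot: [-3.141, -0.063, -0.0]
wrist_force: [0.5, -0.3, 0.2]
width: 1.0
grip_force: 0.0
```

```bash
cat >> h.py <<'E'
from scipy.spatial.transform import Rotation as Ro
def st():
    s=monitor.read_state();R=Ro.from_rotvec(s["tcp_rot"]).as_matrix()
    print("t",round(s["time"],2),"tcp",s["tool_pos"].round(4),"xyaw",np.degrees(np.arctan2(R[1,0],R[0,0])).round(2),"zax",R[:,2].round(4),"F",s["wrist_force"].round(2),"w",round(s["width"],3),"g",s["grip_force"],"q",s["q"].round(2));return s,R
E
python3 - <<'E'
from h import *
st();b=viewer.read_camera("top");a=viewer.read_camera("scene")
im=cv2.cvtColor(a["image"],cv2.COLOR_RGB2BGR)[210:340,90:260]
i2=cv2.cvtColor(b["image"],cv2.COLOR_RGB2BGR)[225:310,320:490]
cv2.imwrite("pics/c2.png",np.vstack([cv2.resize(im,None,fx=3.5,fy=3.5,interpolation=cv2.INTER_CUBIC)[:300],cv2.resize(i2,None,fx=3.5,fy=3.5,interpolation=cv2.INTER_CUBIC)]))
E
```

```text
t 2.2 tcp [ 0.4766 -0.3118  0.1506] xyaw 2.29 zax [ 3.e-04  0.e+00 -1.e+00] F [ 0.46 -0.26  0.16] w 1.0 g 0.0 q [-0.62  0.13  1.92  0.    1.09  0.91]
```

View pics/c2.png

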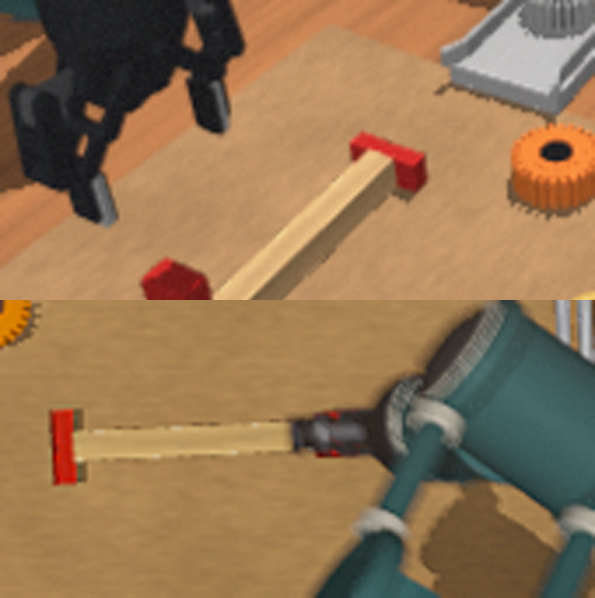

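The crop shows the open fingers fore and aft of the handle, with its red showing evenly on both sides (330,418 and 325,455). I'll descend.

Emit:
step_arm(
  series=[0,0.001,0.03,0,0,0.002,0.065,0,-0.001,0.002,0.092,0,-0.001,0.002,0.105,0,-0.001,0.002,0.111,0,-0.001,0.002,0.111,0],
)

```text
time: 3.05
tool_pos: [0.4749, -0.3164, 0.0409]
tcp_rot: [3.14, 0.062, 0.001]
wrist_force: [0.5, 0.3, -0.2]
width: 0.996
grip_force: 0.0
```

Emit:
step_arm(
  series=[0,0,0,0,0,0,0,0,0,0,0,0,0,0,0,0,0,0,0,0,0,0,0,0],
  gripper=0,
  newtons=60,
)

```text
time: 3.8
tool_pos: [0.4749, -0.3161, 0.0408]
tcp_rot: [3.14, 0.063, 0.001]
wrist_force: [-0.5, -0.5, 4.1]
width: 0.269
grip_force: 59.5
```

```bash
python3 -c "
from h import *
st()"
```

```text
t 3.8 tcp [ 0.4749 -0.3161  0.0408] xyaw 2.28 zax [ 8.e-04 -6.e-04 -1.e+00] F [-0.55 -0.47  4.05] w 0.269 g 59.47921335697174 q [-0.63  0.26  1.99 -0.    0.89  0.9 ]
```

Emit:
step_arm(
  series=[0,0,-0.01,0,0,0,-0.028,0,0.003,-0.01,-0.042,-0.005,0.009,-0.04,-0.046,-0.012,0.016,-0.08,-0.046,-0.02,0.023,-0.12,-0.046,-0.026,0.028,-0.147,-0.046,-0.03,0.03,-0.156,-0.046,-0.03],
)

```text
time: 4.8
tool_pos: [0.4985, -0.1569, 0.0871]
tcp_rot: [3.139, 0.113, 0.001]
wrist_force: [-0.3, -0.7, -1.1]
width: 0.275
grip_force: 59.2
```

Emit:
step_arm(
  series=[0,0,0,0,0,0,0,0],
)

```text
time: 5.05
tool_pos: [0.4985, -0.1595, 0.0866]
tcp_rot: [3.139, 0.109, 0.001]
wrist_force: [0.5, 0.2, -2.0]
width: 0.277
grip_force: 59.1
```

Run:
```python
from h import *
st();b=viewer.read_camera("top");a=viewer.read_camera("scene")
im=cv2.cvtColor(a["image"],cv2.COLOR_RGB2BGR)[165:285,140:310]
i2=cv2.cvtColor(b["image"],cv2.COLOR_RGB2BGR)[225:305,200:370]
cv2.imwrite("pics/c3.png",np.vstack([cv2.resize(x,None,fx=2.9,fy=2.9,interpolation=cv2.INTER_CUBIC) for x in(im,i2)]))
B=viewer.spot_point(b,"stick_blade");A=viewer.spot_point(a,"stick_blade");print(A[:2],B[:2])
if A and B: print(tri([a,b],[A[0]["point"],B[0]["point"]]))
```

```text
t 5.05 tcp [ 0.4985 -0.1595  0.0866] xyaw 3.98 zax [ 5.e-04 -5.e-04 -1.e+00] F [ 0.46  0.15 -1.99] w 0.277 g 59.125964641571045 q [-0.36  0.12  2.07 -0.    0.96  1.14]
[{'point': [242.1, 215.5], 'score': 0.8}] [{'point': [277.9, 259.6], 'score': 0.62}]
(array([0.4871511 , 0.06719314, 0.04983529]), np.float64(0.002128309183763371))
```

View pics/c3.png

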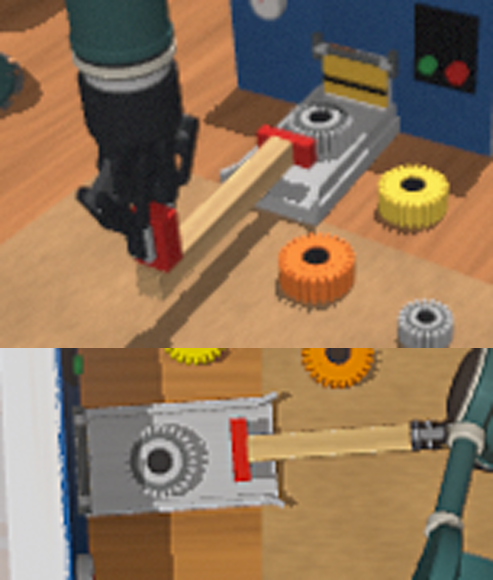

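The blade is over the lane behind the gear, parallel to it and about 3 mm to the far side. I'll shift it and lower it.

Emit:
step_arm(
  series=[-0.001,0,0.004,0,-0.002,0,0.011,0,-0.003,0,0.018,0,-0.003,0,0.022,0,-0.003,0,0.024,0,-0.003,0,0.024,0],
)

```text
time: 6.0
tool_pos: [0.4953, -0.1589, 0.0621]
tcp_rot: [-3.14, -0.11, 0.0]
wrist_force: [-0.3, 0.2, -2.6]
width: 0.274
grip_force: 59.1
```

```bash
python3 -c "
from h import *
st()"
```

```text
t 6.0 tcp [ 0.4953 -0.1589  0.0621] xyaw 4.01 zax [-2.e-04  1.e-04 -1.e+00] F [-0.29  0.16 -2.55] w 0.274 g 59.1341507434845 q [-0.36  0.14  2.09  0.    0.91  1.14]
```

Emit:
step_arm(
  series=[0,-0.008,0,0,0,-0.02,0,0,0,-0.028,0,0,0,-0.034,0,0,0,-0.041,0,0,0,-0.049,0,0,0,-0.057,0,0,0,-0.065,0,0],
)

```text
time: 7.0
tool_pos: [0.4908, -0.0937, 0.0624]
tcp_rot: [3.14, 0.11, 0.0]
wrist_force: [-0.1, -2.9, -1.0]
width: 0.271
grip_force: 59.5
```

Emit:
step_arm(
  series=[0,-0.008,0,0,0,-0.016,0,0,0,-0.024,0,0,0,-0.032,0,0,0,-0.04,0,0,0,-0.048,0,0,0,-0.056,0,0,0,-0.062,0,0],
)

```text
time: 8.0
tool_pos: [0.4867, -0.0325, 0.0626]
tcp_rot: [3.138, 0.11, 0.001]
wrist_force: [0.3, -7.0, 0.3]
width: 0.272
grip_force: 59.7
```

Run:
```python
from h import *
st();b=viewer.read_camera("top");a=viewer.read_camera("scene")
im=cv2.cvtColor(a["image"],cv2.COLOR_RGB2BGR)[145:265,170:340]
i2=cv2.cvtColor(b["image"],cv2.COLOR_RGB2BGR)[215:305,120:290]
cv2.imwrite("pics/c4.png",np.vstack([cv2.resize(x,None,fx=2.8,fy=2.8,interpolation=cv2.INTER_CUBIC) for x in(im,i2)]))
```

```text
t 8.0 tcp [ 0.4867 -0.0325  0.0626] xyaw 4.03 zax [ 6.0e-04 -1.3e-03 -1.0e+00] F [ 0.32 -6.99  0.27] w 0.272 g 59.65031862258911 q [-0.12  0.08  2.15 -0.    0.9   1.38]
```

View pics/c4.png

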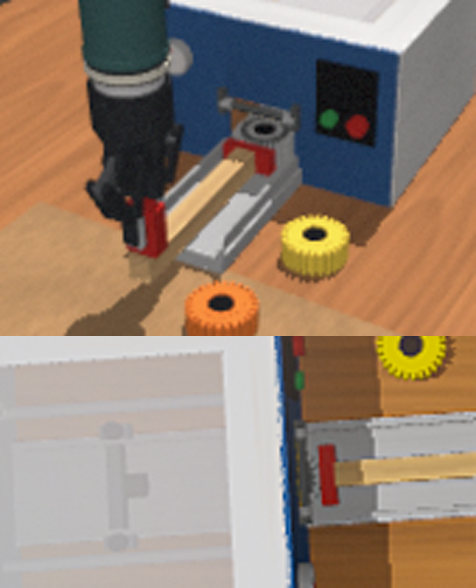

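The gear is half through the flap (scene crop 265,130), ahead of the centred blade. The end stop shows through the roof pane in the top crop, with its buffer face at about (148,485).

Run:
```python
from h import *
b=viewer.read_camera("top")
for U in (144,148,151):
  X=atz(b,((U+.5)/2.8-.5+120,(485-336+.5)/2.8-.5+215),.036); print(X,(X[0]-.4726)*-.07+(X[1]-.2101)*.9975)
```

```text
[0.46267044 0.36279136 0.036     ] 0.15300470268066174
[0.46267323 0.35882609 0.036     ] 0.14904915081765102
[0.46267532 0.35585201 0.036     ] 0.14608235803613132
```

Emit:
step_arm(
  series=[0,-0.006,0,0,0,-0.014,0,0,0,-0.022,0,0,0,-0.03,0,0,0,-0.038,0,0,0,-0.046,0,0,0,-0.054,0,0,0,-0.06,0,0],
)

```text
time: 9.15
tool_pos: [0.4818, 0.0272, 0.062]
tcp_rot: [3.138, 0.11, -0.001]
wrist_force: [0.5, -3.9, -3.4]
width: 0.273
grip_force: 59.1
```

Emit:
step_arm(
  series=[0,-0.005,0,0,0,-0.01,0,0,0,-0.015,0,0,0,-0.019,0,0,0,-0.022,0,0,0,-0.024,0,0,0,-0.026,0,0,0,-0.028,0,0],
)

```text
time: 10.15
tool_pos: [0.4801, 0.0556, 0.0621]
tcp_rot: [3.14, 0.11, -0.001]
wrist_force: [0.1, -2.7, -5.5]
width: 0.275
grip_force: 59.1
```

Emit:
step_arm(
  series=[0,-0.0015,0,0,0,-0.003,0,0,0,-0.0045,0,0,0,-0.006,0,0],
)

```text
time: 10.65
tool_pos: [0.4798, 0.0616, 0.0623]
tcp_rot: [-3.14, -0.11, 0.0]
wrist_force: [0.2, -2.3, -6.7]
width: 0.272
grip_force: 59.1
```

Emit:
step_arm(
  series=[0,-0.001,0,0,0,-0.002,0,0,0,-0.003,0,0,0,-0.004,0,0],
)

```text
time: 11.15
tool_pos: [0.4796, 0.0655, 0.0623]
tcp_rot: [-3.14, -0.11, 0.0]
wrist_force: [-0.6, -2.3, -6.3]
width: 0.272
grip_force: 59.1
```

Emit:
step_arm(
  series=[0,-0.001,0,0,0,-0.002,0,0],
)

```text
time: 11.4
tool_pos: [0.4795, 0.0675, 0.0623]
tcp_rot: [3.14, 0.11, 0.0]
wrist_force: [0.5, -2.7, -5.9]
width: 0.273
grip_force: 59.1
```

Emit:
step_arm(
  series=[0,-0.001,0,0,0,-0.002,0,0],
)

```text
time: 11.65
tool_pos: [0.4793, 0.0695, 0.0623]
tcp_rot: [-3.14, -0.11, 0.0]
wrist_force: [0.7, -1.9, -6.7]
width: 0.273
grip_force: 59.1
```

Emit:
step_arm(
  series=[0,-0.001,0,0,0,-0.002,0,0],
)

```text
time: 11.9
tool_pos: [0.4793, 0.0709, 0.0624]
tcp_rot: [3.139, 0.11, 0.0]
wrist_force: [-0.5, -6.4, -4.5]
width: 0.268
grip_force: 59.5
```

Emit:
step_arm(
  series=[0,-0.001,0,0,0,-0.002,0,0],
)

```text
time: 12.15
tool_pos: [0.4795, 0.072, 0.0626]
tcp_rot: [3.137, 0.111, 0.001]
wrist_force: [0.4, -11.5, -4.7]
width: 0.273
grip_force: 59.8
```

Emit:
step_arm(
  series=[0,0,0,0],
)

```text
time: 12.28
tool_pos: [0.4795, 0.072, 0.0627]
tcp_rot: [3.137, 0.111, 0.001]
wrist_force: [0.0, -10.2, -4.5]
width: 0.275
grip_force: 59.5
```

Emit:
step_arm(
  series=[0,0.0004,0,0,0,0.0008,0,0,0,0.0012,0,0,0,0.0016,0,0,0,0.002,0,0,0,0.0024,0,0,0,0.0028,0,0,0,0.0032,0,0],
)

```text
time: 13.28
tool_pos: [0.4791, 0.0707, 0.0621]
tcp_rot: [-3.139, -0.109, 0.001]
wrist_force: [0.1, 0.3, -7.2]
width: 0.277
grip_force: 59.3
```

Emit:
step_arm(
  series=[0,0.0004,0,0,0,0.0008,0,0,0,0.0012,0,0,0,0.0016,0,0,0,0.002,0,0,0,0.0026,0,0,0,0.0034,0,0,0,0.0045,0,0],
)

```text
time: 14.28
tool_pos: [0.4796, 0.0657, 0.0623]
tcp_rot: [-3.14, -0.11, -0.0]
wrist_force: [-0.8, 2.2, -7.2]
width: 0.273
grip_force: 59.5
```

Emit:
step_arm(
  series=[0,0.002,0,0,0,0.006,0,0,0,0.011,0,0,0,0.018,0,0,0,0.026,0,0,0,0.035,0,0,0,0.045,0,0,0,0.055,0,0],
)

```text
time: 15.28
tool_pos: [0.4842, 0.0096, 0.0629]
tcp_rot: [3.139, 0.11, 0.002]
wrist_force: [0.5, -1.9, -5.3]
width: 0.273
grip_force: 59.9
```

Emit:
step_arm(
  series=[0,0.01,0,0,0,0.02,0,0,0,0.03,0,0,0,0.04,0,0,0,0.05,0,0,0,0.06,0,0,0,0.07,0,0,0,0.08,0,0],
)

```text
time: 16.27
tool_pos: [0.489, -0.0695, 0.0623]
tcp_rot: [-3.14, -0.11, 0.0]
wrist_force: [0.3, -0.4, -2.4]
width: 0.274
grip_force: 60.3
```

Emit:
step_arm(
  series=[0,0.01,0,0,0,0.02,0,0,0,0.03,0,0,0,0.04,0,0,0,0.052,0,0,0,0.065,0,0,0,0.076,0,0,0,0.082,0,0],
)

```text
time: 17.27
tool_pos: [0.4948, -0.1516, 0.0623]
tcp_rot: [3.14, 0.109, 0.0]
wrist_force: [0.1, -0.0, -1.2]
width: 0.273
grip_force: 60.2
```

Run:
```python
from h import *
st();b=viewer.read_camera("top");a=viewer.read_camera("scene")
im=cv2.cvtColor(a["image"],cv2.COLOR_RGB2BGR)[145:265,170:340]
i2=cv2.cvtColor(b["image"],cv2.COLOR_RGB2BGR)[215:305,120:290]
cv2.imwrite("pics/c5.png",np.vstack([cv2.resize(x,None,fx=2.8,fy=2.8,interpolation=cv2.INTER_CUBIC) for x in(im,i2)]))
```

```text
t 17.27 tcp [ 0.4948 -0.1516  0.0623] xyaw 3.96 zax [ 1.e-04 -0.e+00 -1.e+00] F [ 0.09 -0.02 -1.19] w 0.273 g 60.178234577178955 q [-0.35  0.14  2.09  0.    0.91  1.16]
```

View pics/c5.png

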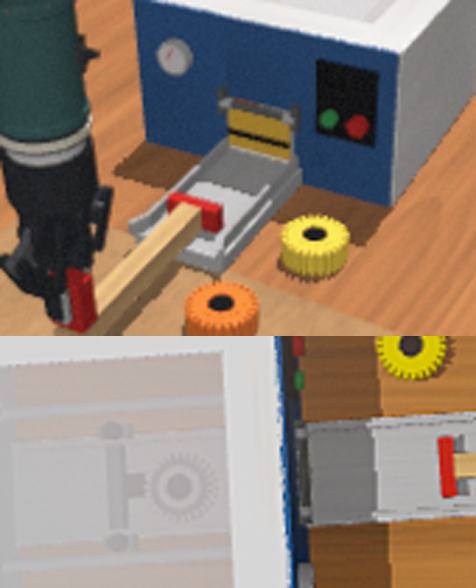

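The flap is shut, and through the pane the gear (180,487) sits against the buffer (~146). I'll take the stick back to its old place.

Emit:
step_arm(
  series=[0,0.01,-0.003,0,0,0.03,-0.008,0,0,0.055,-0.01,0,0,0.085,-0.01,0,-0.007,0.115,-0.01,0.01,-0.018,0.14,-0.01,0.02,-0.028,0.157,-0.01,0.03,-0.031,0.162,-0.01,0.03],
)

```text
time: 18.38
tool_pos: [0.4745, -0.3158, 0.0725]
tcp_rot: [3.141, 0.06, 0.0]
wrist_force: [-0.2, -0.2, -1.7]
width: 0.274
grip_force: 60.3
```

Emit:
step_arm(
  series=[0,0,0.006,0,0,0,0.014,0,0,0,0.021,0,0,0,0.026,0,0,0,0.029,0,0,0,0.03,0,0,0,0.03,0],
)

```text
time: 19.25
tool_pos: [0.4752, -0.3145, 0.0424]
tcp_rot: [3.141, 0.063, 0.0]
wrist_force: [0.2, 0.1, -1.3]
width: 0.272
grip_force: 60.3
```

```bash
python3 -c "
from h import *
st()"
```

```text
t 19.25 tcp [ 0.4752 -0.3145  0.0424] xyaw 2.28 zax [ 2.e-04 -1.e-04 -1.e+00] F [ 0.23  0.13 -1.29] w 0.272 g 60.264787673950195 q [-0.63  0.26  1.99  0.    0.89  0.9 ]
```

Lower the last 1.5 mm until it rests, then open and rise.

Emit:
step_arm(
  series=[0,0,0.0008,0,0,0,0.0014,0,0,0,0.0017,0,0,0,0.0017,0],
)

```text
time: 19.75
tool_pos: [0.4752, -0.3146, 0.0409]
tcp_rot: [3.141, 0.062, 0.0]
wrist_force: [-1.0, 0.3, 0.1]
width: 0.275
grip_force: 60.6
```

Emit:
step_arm(
  series=[0,0,0,0,0,0,0,0,0,0,0,0,0,0,0,0,0,0,0,0,0,0,0,0],
  gripper=1,
)

```text
time: 20.5
tool_pos: [0.4751, -0.3145, 0.0406]
tcp_rot: [-3.141, -0.063, 0.0]
wrist_force: [-1.1, 0.1, 0.4]
width: 1.001
grip_force: 0.0
```

Emit:
step_arm(
  series=[0,0,-0.01,0,0,0,-0.03,0,0,0,-0.06,0,0,0,-0.1,0,0,0,-0.14,0,0,0.02,-0.18,0,0,0.05,-0.2,0,0,0.08,-0.2,0],
)

```text
time: 21.5
tool_pos: [0.4797, -0.3962, 0.245]
tcp_rot: [3.136, 0.063, 0.008]
wrist_force: [0.2, -0.2, -0.5]
width: 0.996
grip_force: 0.0
```

Emit:
step_arm(
  series=[-0.03,0.03,0,0,-0.06,0.08,0,0,-0.09,0.12,0,0,-0.1,0.14,0,0,-0.1,0.14,0,0],
)

```text
time: 22.12
tool_pos: [0.3834, -0.5393, 0.2409]
tcp_rot: [-3.141, -0.059, -0.001]
wrist_force: [0.4, 0.4, 0.6]
width: 1.002
grip_force: 0.0
```

Run:
```python
from h import *
st();b=viewer.read_camera("top");a=viewer.read_camera("scene")
im=cv2.cvtColor(a["image"],cv2.COLOR_RGB2BGR)[140:330,110:330]
i2=cv2.cvtColor(b["image"],cv2.COLOR_RGB2BGR)[165:305,120:440]
cv2.imwrite("pics/c6.png",np.vstack([cv2.resize(im,(330,285)),cv2.resize(i2,(330,144))]) if 0 else np.hstack([cv2.resize(im,(330,285)),cv2.resize(i2,(470,285))]))
```

```text
t 22.12 tcp [ 0.3834 -0.5393  0.2409] xyaw 2.15 zax [ 5.e-04  0.e+00 -1.e+00] F [0.4  0.44 0.61] w 1.002 g 0.0 q [-0.99  0.23  1.62  0.    1.28  0.54]
```

View pics/c6.png

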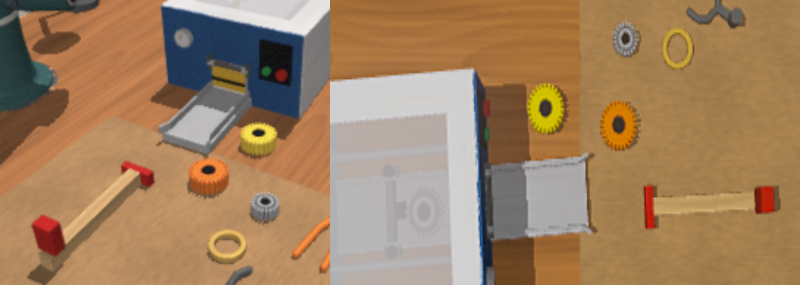

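The stick stands upright on the bench, clear of the tray, with its blade at (650,205) in the top half. The flap is shut, the gear (427,212) is at the buffer, and the other things look as they were.

```bash
python3 -c "
from h import *
print(job.finish_job())"
```

```text
the job is handed in; nothing more can be done
None
```

The job is handed in: the gear was pressed to the buffer with about 8–9 N (push force less drag) and stayed there, the flap is shut, and the stick stands upright on the bench clear of the tray, after about 22 s of the 54 s allowed.

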